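Complete the battery row and switch its new chargers on

ROBOT

A 6-joint arm with a two-finger parallel gripper is mounted at the origin on the work surface; the furniture and walls round the work are solid. World frame = base frame: x ahead of the robot, y to its left, z up, the work surface at z = 0. Lengths are in mm, angles in degrees, forces in N, time in s.
With the tool pointing down it reaches from about 350 to 850 mm from the base axis. Payload 8.1 kg.
Tool frame: the origin (TCP) lies at the very end of the fingers, on their centre line; the grasp point (between the pads) lies 19 mm behind it; z points along the fingers, y is the line along which they close (so a half turn about z gives the same grasp; the last joint's range is limited). The gripper opens to 85 mm and grips with 20 to 120 N. Pads are 22 mm wide; open, the fingers measure 114 mm over their backs; the gripper's body (76 mm by 85 mm) begins 54 mm behind the grasp point. The pads swing forward as they close: fully open they stand 13 mm farther back than shut.
Start: joints at [72.342, 7.471, 85.268, -0, 87.261, -4.893], TCP at [132.554, 585.179, 231.292] pointing down, gripper open.
Joint ranges: [-169.43, 169.43], [-51.17, 129.36], [1.28, 143.12], [-76.62, 256.62], [0, 156.53], [-152.29, 152.29]. Speed limits (degrees/s): [136.94, 136.94, 159.86, 180, 180, 180].

INTERFACE

Orientations are given as [roll, pitch, yaw] about the fixed x, y, z axes, in that order (R = Rz(yaw) Ry(pitch) Rx(roll)).
In Python, from bench import r gives the robot as it stands.
- The arm moves only by the shell command python3 -m jog 'ROWS' [FORCE]. ROWS is JSON, a list of rows, each a list of 7 numbers: the turn, a rotation vector about the tool's x, y, z in degrees, then the shift along the tool's x, y, z in mm, then the closure, from -1 (fully open) to 1 (shut), so that 0 is half open. A call has 1 to 5 rows; each row shifts and turns the commanded pose from where the row before left it, along the tool's axes as they then stand; what a row does not reach is not made up. A row lasts 1/10 s, in which the tool goes at most 50 mm and 8.59 degrees, less where a joint would pass 70% of its speed; a pose out of reach is approached as far as the arm can. A call is refused whole if a number of a shift passes 50 or a number of a turn 8.59, either way. A call with a gripper value outside its range is refused whole. The fingers move at their own pace and stop on an object; FORCE is the grip in N (left out, the last holds). Time passes only in rows, so rows that do not move let the fingers close. It gives the time, the measured TCP pose, the force, the opening and the grip force at its end, in the units of the state.
- r.sense(): the state, without advancing time (a new reading comes with each control period).
- r.snapshot(name): name is "scene" or "top" or "wrist"; returns a dict with "pixels" (480x640x3 uint8, red, green, blue), "fx", "fy", "cx", "cy" (pixels), "k1" (the pictures are not rectified: a ray, as slopes to the right and down, at radius r is drawn at 1 + k1 r^2 times it, then the intrinsics apply), "world_to_cam" (4x4, takes a point from world to camera coordinates); the wrist camera has in their place "hand_eye" (4x4, takes a point from camera to tool coordinates, whose origin is the TCP and whose axes are the flange's). Camera axes: x right, y up, looking along -z (the intrinsics and any distortion apply to the point x, -y, -z); pixel columns grow to the right and rows downward; lengths in mm; the calibration is good to about 2 mm. A picture is of the moment at which its call begins: read the wrist's pose just before it. There is no depth.
- r.hand_in(): hands the job in; it is judged then, once.
The state is a dict: "time": time; "joint_pos": joint angles; "qd": joint speeds; "joint_efforts": joint torques, N m; "tool_pos": TCP position; "tcp_rot": TCP orientation; "ft_force": force on the tool from outside, world axes, zero at the start; "wrist_torque": the same for the moment, N m; "finger_gap": finger opening in mm; "grip_force": force on a finger pad.
Only numpy, scipy, OpenCV 4.12 (cv2) and the standard library are available. Lean on these libraries where they do the work, as an engineer would, in place of code of your own. Each camera call takes 0.05 s, during which the arm holds its last target. There are 200 camera calls.

TASK

Stand the two loose yellow-banded battery packs upright in the two empty bays of the charging row, one in each, squared up, centred in their bays and level with their neighbours. Once both are in, flip just those two bays' switches fully on (towards the packs). Leave the blue-banded packs, the other two switches and everything else on the bench as they are.

Things in the scene. Friction and masses are not known exactly. Their poses are not given: they have to be found in the camera images.
- pack_a: loose battery pack, yellow band, 0.3 kg, black block 48 (its x) x 38 (y) x 76 mm, origin at centre of underside, either way round alike. Stands free on bare wood 3 mm lower than the mat (z = -3 mm), nothing within 45 mm of its centre; its spot is free bench once it is taken. Blue baskets 180 mm tall stand 0.1 m behind it: come down from above.
- pack_b: the other loose battery pack with a yellow band, about 0.3 kg, standing in the orange cradle: same size. 48 mm deep (its x axis) x 38 mm wide (its y) x 76 mm tall black block, rounded 4 mm; origin at the centre of the underside, z up. Either way round is the same.
- pack_c: battery pack with a blue band already standing in the row, on charger_c: same size. 48 mm deep (its x axis) x 38 mm wide (its y) x 76 mm tall black block, rounded 4 mm; origin at the centre of the underside, z up. Either way round is the same.
- pack_d: battery pack with a blue band already standing in the row, on charger_d: same size. 48 mm deep (its x axis) x 38 mm wide (its y) x 76 mm tall black block, rounded 4 mm; origin at the centre of the underside, z up. Either way round is the same.
- cradle: fixed orange U-shaped cradle, 63 x 44 mm, origin under its centre: 4 mm floor and, at +x and -x, 4 mm thick end plates 86 mm tall (6 mm higher than the pack) 55 mm apart, so the pack's front and back (48 mm apart) are shut in and it can only be taken across its width, by the sides at +y and -y (38 mm apart); open at those sides and above. The pack's x axis runs along the cradle's x.
- dock: fixed base of the charging row, an aluminium plate 100 x 186 x 6 mm, x pointing to the back of the row (away from the switches), y along the row; carries four chargers side by side at 44 mm pitch. Grey end cheeks 3 mm thick at y = +-91 mm stand 88 mm above the bench.
- charger_a: fixed charger module, empty at the start; its place among the four in the row varies. 43 mm wide, origin at the centre of its bay on its underside (6 mm above the bench), x to the back of the row, y along the row. The level grey deck that the pack stands on is at z = 14 mm, 48 mm deep; rear stop face at x = 26 mm, 22 mm high above the deck (a centred pack leaves 2 mm); black switch console, top at z = 14 mm, from x = -27 to -63 mm. Packs in the row stand 6 mm apart.
- charger_b: fixed charger module, empty at the start; its place among the four in the row varies. 43 mm wide, origin at the centre of its bay on its underside (6 mm above the bench), x to the back of the row, y along the row. The level grey deck that the pack stands on is at z = 14 mm, 48 mm deep; rear stop face at x = 26 mm, 22 mm high above the deck (a centred pack leaves 2 mm); black switch console, top at z = 14 mm, from x = -27 to -63 mm. Packs in the row stand 6 mm apart.
- charger_c: fixed charger module, holds pack_c; its place among the four in the row varies. 43 mm wide, origin at the centre of its bay on its underside (6 mm above the bench), x to the back of the row, y along the row. The level grey deck that the pack stands on is at z = 14 mm, 48 mm deep; rear stop face at x = 26 mm, 22 mm high above the deck (a centred pack leaves 2 mm); black switch console, top at z = 14 mm, from x = -27 to -63 mm. Packs in the row stand 6 mm apart.
- charger_d: fixed charger module, holds pack_d; its place among the four in the row varies. 43 mm wide, origin at the centre of its bay on its underside (6 mm above the bench), x to the back of the row, y along the row. The level grey deck that the pack stands on is at z = 14 mm, 48 mm deep; rear stop face at x = 26 mm, 22 mm high above the deck (a centred pack leaves 2 mm); black switch console, top at z = 14 mm, from x = -27 to -63 mm. Packs in the row stand 6 mm apart.
- switch_a (a joint): toggle switch of charger_a, starts off; 0 = off (lever leans 0.4 rad to the front, -x), 0.8 = fully on (leans 0.4 rad to the back, towards the bay). Hinge along the charger's y at x = -52 mm, z = 18 mm in the charger's frame; stays where it is left; about 2 N at the tip moves it. On from 0.6.
- switch_a_tip (a point): centre of the red 10 mm ball at the tip of that switch's lever (charger_a), 30 mm from its hinge, some 50 mm above the bench
- switch_b (a joint): toggle switch of charger_b, starts off; 0 = off (lever leans 0.4 rad to the front, -x), 0.8 = fully on (leans 0.4 rad to the back, towards the bay). Hinge along the charger's y at x = -52 mm, z = 18 mm in the charger's frame; stays where it is left; about 2 N at the tip moves it. On from 0.6.
- switch_b_tip (a point): centre of the red 10 mm ball at the tip of that switch's lever (charger_b), 30 mm from its hinge, some 50 mm above the bench
- switch_c (a joint): toggle switch of charger_c, starts on, to be left on; 0 = off (lever leans 0.4 rad to the front, -x), 0.8 = fully on (leans 0.4 rad to the back, towards the bay). Hinge along the charger's y at x = -52 mm, z = 18 mm in the charger's frame; stays where it is left; about 2 N at the tip moves it. On from 0.6.
- switch_c_tip (a point): centre of the red 10 mm ball at the tip of that switch's lever (charger_c), 30 mm from its hinge, some 50 mm above the bench
- switch_d (a joint): toggle switch of charger_d, starts off, to be left off; 0 = off (lever leans 0.4 rad to the front, -x), 0.8 = fully on (leans 0.4 rad to the back, towards the bay). Hinge along the charger's y at x = -52 mm, z = 18 mm in the charger's frame; stays where it is left; about 2 N at the tip moves it. On from 0.6.
- switch_d_tip (a point): centre of the red 10 mm ball at the tip of that switch's lever (charger_d), 30 mm from its hinge, some 50 mm above the bench
- spray_can: bystander: standing spray can, 53 mm thick, 171 mm tall, origin under its centre
- tape_measure: bystander: white tape measure, 97 x 78 x 38 mm, origin under its centre
- hex_bolt: bystander: steel bolt standing on its head, 28 mm wide, 60 mm tall, origin under its centre
There are look-alikes about, which are no part of the job. What is shaped like the pack_a but green is not meant.

How it is judged:
By the outcome, as a careful person would: the job done as asked, in the order asked, and still so for the second after the job is handed in, with the robot touching nothing.
It also fails if it takes over 72 s, if anything falls off the work surface, if the arm or the gripper's body presses on something with over 40 N, if the wrist force passes 120 N, or if a joint passes its speed limit or range.

## Working session

There is one attempt and no reset: what is moved stays moved. The work goes in short steps, Python scripts to look and compute and a shell command to move; the robot and the scene stay as the last step left them, time stands still between calls to the robot, and variables do not carry over. Pictures are saved under pics/ and viewed, at most 10 in all, crops included, and the job is handed in when it is done.

```bash
ls; mkdir -p pics
cat > h.py <<'E'
import numpy as np, cv2
from bench import r
from scipy.spatial.transform import Rotation as R
def snap(n,f=None):
    s=r.sense(); d=r.snapshot(n)
    if n=="wrist":
        T=np.eye(4); T[:3,:3]=R.from_euler('xyz',s['tcp_rot'],degrees=True).as_matrix(); T[:3,3]=s['tool_pos']
        d['c2w']=T@np.array(d['hand_eye'])
    else: d['c2w']=np.linalg.inv(np.array(d['world_to_cam']))
    if f: cv2.imwrite('pics/'+f,d['pixels'][:,:,::-1])
    m={k:v for k,v in d.items() if k!='pixels'}
    np.save('pics/'+(f or n)+'.npy',m,allow_pickle=True)
    return d
def load(f): return np.load('pics/'+f+'.npy',allow_pickle=True).item()
def pix2w(d,u,v,z):
    K=np.array([[d['fx'],0,d['cx']],[0,d['fy'],d['cy']],[0,0,1.]])
    p=cv2.undistortPoints(np.array([[[u,v]]],float),K,np.array([d['k1'],0,0,0.]))[0,0]
    ray=d['c2w'][:3,:3]@np.array([p[0],-p[1],-1]); o=d['c2w'][:3,3]
    return o+ray*(z-o[2])/ray[2]
def w2pix(d,P):
    p=np.linalg.inv(d['c2w'])@np.append(P,1); x,y=p[0]/-p[2],-p[1]/-p[2]
    s=1+d['k1']*(x*x+y*y); return np.array([d['fx']*x*s+d['cx'],d['fy']*y*s+d['cy']])
E
python3 - <<'E'
from h import *
for n in("scene","top"):
    d=snap(n,n+'.png'); print(n,d['fx'],d['k1'],d['c2w'].round(2).tolist())
print(r.sense())
E
```

```text
pics
scene 621.7722742421283 -0.16740697107395497 [[0.88, 0.31, -0.36, -25.53], [-0.47, 0.54, -0.7, -863.63], [-0.02, 0.78, 0.62, 926.15], [0.0, 0.0, 0.0, 1.0]]
top 612.6652972107537 0.07388948056082091 [[-0.03, 1.0, -0.05, 365.63], [-1.0, -0.03, -0.01, 83.66], [-0.02, 0.05, 1.0, 1619.93], [0.0, 0.0, 0.0, 1.0]]
{'time': 0.1, 'joint_pos': array([ 7.23418458e+01,  7.51085759e+00,  8.53236058e+01, -2.94416657e-03,
        8.72610141e+01, -4.89101299e+00]), 'qd': array([-0.09607756, -0.21741359, -0.17672051, -0.07822406, -0.11671714,
        0.01120864]), 'joint_efforts': array([ 1.02464652e-03, -5.70948744e+01, -5.01946235e+01, -1.87541018e-04,
        8.06470314e-03, -3.62207049e-05]), 'tool_pos': array([132.41822216, 584.69710152, 230.34310159]), 'tcp_rot': array([-1.79904619e+02, -5.21061904e-03,  1.67232998e+02]), 'ft_force': array([-1.0236321,  0.3439157,  0.8843857]), 'wrist_torque': array([-0.01127224, -0.00440831, -0.06026003]), 'grip_force': 0.0, 'finger_gap': 85.30918598491907}
```

View pics/scene.png

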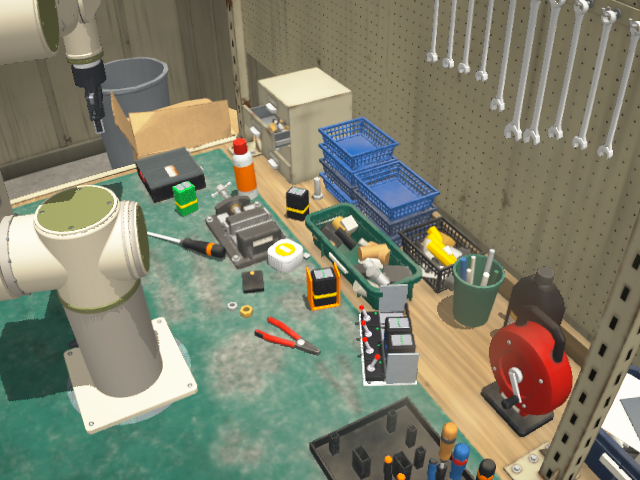

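View pics/top.png

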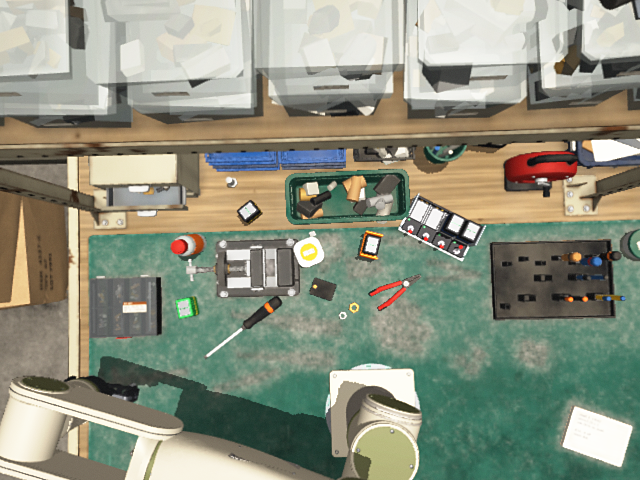

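The scene view shows the yellow-banded pack_a at (297,203) by the bolt, in front of the blue baskets. Pack_b is in the orange cradle at (322,285). The green look-alike at (185,197) is not meant. The row is at (390,340), and its two empty bays are the far ones. In the top view these are pack_a (249,212), the cradle (370,246) and the row (442,227). I'll confirm this in one enlarged crop.

Run:
```python
import cv2,numpy as np
t=cv2.imread('pics/top.png'); s=cv2.imread('pics/scene.png')
def c(i,x,y,w,h,k): return cv2.resize(i[y:y+h,x:x+w],None,fx=k,fy=k,interpolation=cv2.INTER_CUBIC)
A=c(t,395,190,95,75,5) #475x375
B=c(t,350,225,45,45,5) #225
C=c(t,225,190,45,45,5)
D=c(s,265,170,80,150,3) # 240x450
out=np.zeros((600,800,3),np.uint8)
out[:375,:475]=A; out[375:600,:225]=B; out[375:600,240:465]=C; out[:450,500:740]=D
cv2.imwrite('pics/crop1.png',out)
```

```text
(no output)
```

View pics/crop1.png

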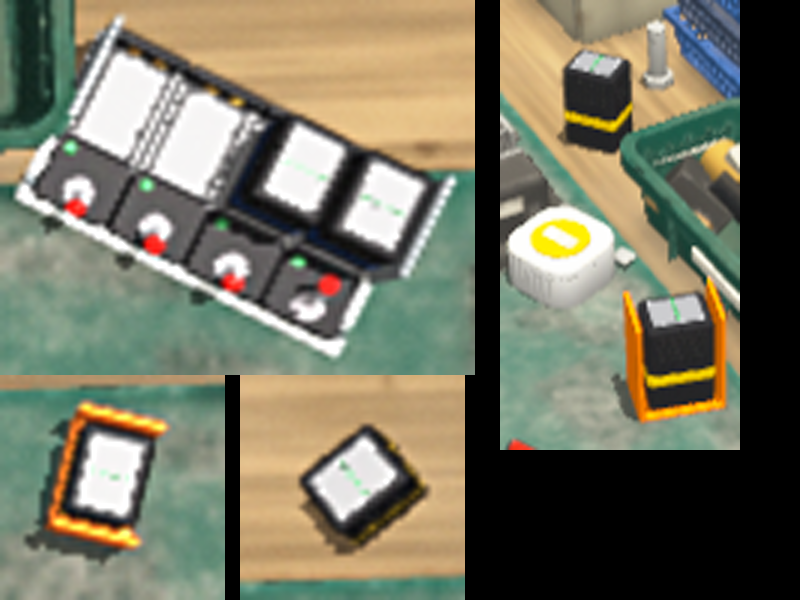

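In the crop, pack_a (yellow band, on the wood beside the bolt) and pack_b (yellow band, in the orange cradle) both fit the description. The empty bays are the two leftmost in the top view. Next I'll compute coarse poses.

```bash
cat >> h.py <<'E'
def go(x,y,z,yaw):
    "deltas in present tool axes to target (tool down)"
    s=r.sense(); M=R.from_euler('xyz',s['tcp_rot'],degrees=True); T=R.from_euler('xyz',[180,0,yaw],degrees=True)
    T2=R.from_euler('xyz',[180,0,yaw+180],degrees=True)
    d=M.inv().apply(np.array([x,y,z])-s['tool_pos'])
    rv=[(M.inv()*t).as_rotvec(degrees=True).round(2).tolist() for t in (T,T2)]
    print('t',round(s['time'],2),'pos',s['tool_pos'].round(1),'rot',np.round(s['tcp_rot'],2),'q6',s['joint_pos'][5].round(1),'shift(tool)',d.round(1).tolist(),'turn',rv,'gap',round(s['finger_gap'],1))
E
python3 - <<'E'
from h import *
d=load('top.png')
f=lambda n,u,v,z,o: print(n,pix2w(d,o[0]+u/5,o[1]+v/5,z).round(1))
A=(395,190);B=(350,225-75);C=(225-48,190-75)
for i,(u,v) in enumerate([(77,208),(154,244),(233,283)]): f('tip%d'%i,u,v,51.6,A)
f('packC',304,170,96,A);f('packD',380,205,96,A)
f('LFcheek',22,195,3,A);f('RF',340,350,3,A)
f('packb c',109,472,80,B)
for p in [(80,425),(150,435),(130,525),(70,515)]: f('b corner',*p,80,B)
f('packa c',355,477,73,C)
for p in [(370,427),(422,485),(350,535),(303,483)]: f('a',*p,73,C)
for p in [(450,300),(440,330),(420,277),(492,240),(500,318),(330,280),(290,330)]: print(p,pix2w(d,*p,0).round(0))
E
```

```text
tip0 [ 461.4 -112.7   51.6]
tip1 [ 441.9 -151.1   51.6]
tip2 [ 420.8 -190.4   51.6]
packC [ 474.3 -219.6   96. ]
packD [ 455.8 -256.1   96. ]
LFcheek [472.1 -90.1   3. ]
RF [ 385.9 -253.1    3. ]
packb c [430.2 -11.5  80. ]
b corner [454.3   2.3  80. ]
b corner [448.3 -32.6  80. ]
b corner [403.3 -21.2  80. ]
b corner [409.2   8.7  80. ]
packa c [525.7 299.   73. ]
a [550.9 290.8  73. ]
a [520.6 265.1  73. ]
a [496.3 302.2  73. ]
a [523.4 325.4  73. ]
(450, 300) [ 282. -216.    0.]
(440, 330) [ 205. -187.    0.]
(420, 277) [ 344. -140.    0.]
(492, 240) [ 436. -331.    0.]
(500, 318) [ 233. -343.    0.]
(330, 280) [343.  97.   0.]
(290, 330) [215. 205.   0.]
```

```bash
python3 -m jog '[[0,0,0,-20,-8,0,-1],[0,0,0,-40,-17,0,-1],[0,0,0,-40,-17,0,-1],[0,0,0,-40,-17,0,-1],[0,0,0,-40,-17,0,-1]]' && python3 -m jog '[[0,0,0,-40,-17,0,-1],[0,0,0,-40,-17,0,-1],[0,0,0,-40,-17,0,-1],[0,0,0,-40,-17,0,-1],[0,0,0,-40,-17,0,-1]]' && python3 -m jog '[[0,0,0,-30,-16,0,-1],[0,0,8.5,0,0,0,-1],[0,0,8.5,0,0,0,-1],[0,0,8.5,0,0,0,-1],[0,0,8.5,0,0,0,-1]]' && python3 -m jog '[[0,0,8.5,0,0,0,-1],[0,0,8.5,0,0,0,-1],[0,0,8.5,0,0,0,-1],[0,0,8.5,0,0,0,-1],[0,0,8.5,0,0,0,-1]]' && python3 -m jog '[[0,0,8.5,0,0,0,-1],[0,0,8.5,0,0,0,-1],[0,0,8.5,0,0,0,-1],[0,0,8.5,0,0,0,-1],[0,0,8.5,0,0,0,-1]]'
python3 - <<'E'
from h import *
go(526,299,231,36)
d=snap('wrist','w1.png'); print(np.array(d['hand_eye']).round(2).tolist(), d['k1'],d['fx'], w2pix(d,[526,299,73]))
E
```

```text
time: 0.6
tool_pos: [292.2, 469.9, 230.8]
tcp_rot: [-180.0, -0.0, 167.3]
ft_force: [0.6, 0.1, 0.2]
finger_gap: 85.6
grip_force: 0.0
time: 1.1
tool_pos: [468.6, 342.8, 230.9]
tcp_rot: [-180.0, -0.0, 167.2]
ft_force: [0.5, 1.4, 0.2]
finger_gap: 85.3
grip_force: 0.0
time: 1.6
tool_pos: [493.2, 321.6, 230.6]
tcp_rot: [-179.9, -0.0, 132.9]
ft_force: [0.6, 0.4, 0.2]
finger_gap: 85.5
grip_force: 0.0
time: 2.1
tool_pos: [493.0, 321.8, 230.7]
tcp_rot: [-179.9, 0.0, 90.4]
ft_force: [-0.1, -0.4, 0.2]
finger_gap: 85.1
grip_force: 0.0
time: 2.6
tool_pos: [493.0, 321.8, 230.7]
tcp_rot: [-180.0, 0.1, 47.9]
ft_force: [1.0, 0.4, -0.0]
finger_gap: 85.6
grip_force: 0.0
t 2.6 pos [493.  321.8 230.7] rot [-1.7998e+02  6.0000e-02  4.7890e+01] q6 70.3 shift(tool) [5.2, 39.8, -0.3] turn [[-0.01, 0.06, 11.89], [-0.09, -0.02, -168.11]] gap 85.6
[[-0.0, 0.97, 0.26, 64.9], [1.0, 0.0, -0.0, 0.3], [-0.0, 0.26, -0.97, -142.17], [0.0, 0.0, 0.0, 1.0]] -0.09825879033721346 415.5400150033806 [369.93899176 209.1316531 ]
```

View pics/w1.png

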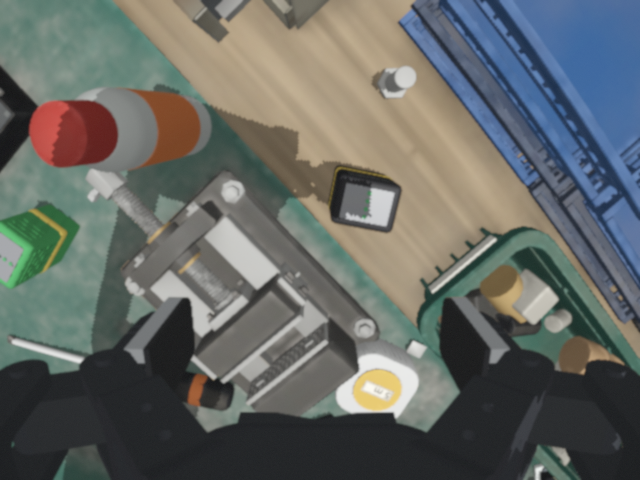

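The wrist view shows pack_a at (366,203), the bolt at (397,80) and the green bin's edge at (425,300). There is room for the fingers along the image's horizontal. I'll enlarge it for the corners.

Run:
```python
import cv2
i=cv2.imread('pics/w1.png')[155:245,315:415]
cv2.imwrite('pics/w1c.png',cv2.resize(i,None,fx=6,fy=6,interpolation=cv2.INTER_CUBIC))
```

```text
(no output)
```

View pics/w1c.png

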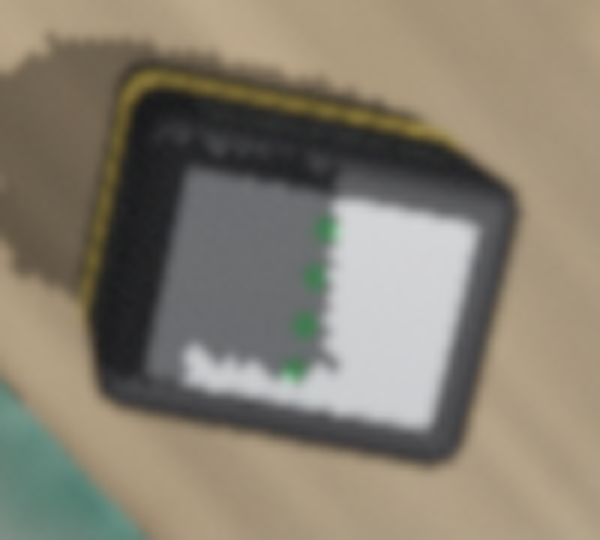

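The label corners in the crop are (185,165), (480,225), (435,430) and (145,375).

Run:
```python
from h import *
d=load('w1.png')
P=np.array([pix2w(d,315+u/6-.4,155+v/6-.4,73)[:2] for u,v in [(185,165),(480,225),(435,430),(145,375)]])
print(P.round(1),P.mean(0)); 
for a,b in [(0,1),(3,2),(0,3),(1,2)]:
    e=P[b]-P[a]; print(np.hypot(*e).round(1),np.degrees(np.arctan2(e[1],e[0])).round(1))
c=P.mean(0); go(c[0],c[1],231,38)
```

```text
[[525.7 326.1]
 [547.6 296.6]
 [527.1 280.5]
 [505.  309.9]] [526.36466528 303.25955415]
36.8 -53.4
36.8 -53.0
26.3 -142.0
26.0 -141.9
t 2.65 pos [493.  321.8 230.7] rot [-1.7998e+02  6.0000e-02  4.7330e+01] q6 70.8 shift(tool) [9.0, 37.1, -0.3] turn [[-0.02, 0.06, 9.33], [-0.09, -0.02, -170.67]] gap 85.4
```

```bash
python3 -m jog '[[0,0,0,9,37,0,-1],[0,0,5,0,0,0,-1],[0,0,5,0,0,40,-1],[0,0,0,0,0,40,-1],[0,0,0,0,0,0,-1]]'
python3 - <<'E'
from h import *
go(526.3,302.5,25,37.4)
d=snap('wrist','w2.png')
i=cv2.imread('pics/w2.png'); print(w2pix(d,[526.3,302.5,73]))
E
```

```text
time: 3.15
tool_pos: [522.6, 301.9, 143.9]
tcp_rot: [-179.8, 0.7, 38.4]
ft_force: [-1.6, -0.2, -2.1]
finger_gap: 85.5
grip_force: 0.0
t 3.15 pos [522.6 301.9 143.9] rot [-179.84    0.68   38.39] q6 76.8 shift(tool) [4.6, 2.2, 118.9] turn [[-0.16, 0.68, 0.99], [-1.07, -0.24, -179.01]] gap 85.5
[319.36935699 243.4219354 ]
```

View pics/w2.png

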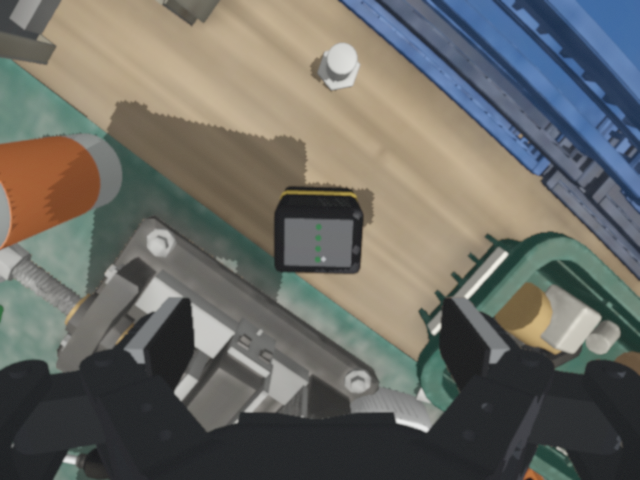

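The label centre is at (318,243) where (319,243) was predicted, and it is square to the fingers. Descending.

```bash
python3 -m jog '[[0,0,0,2,1,25,-1],[0,0,0,0,0,25,-1],[0,0,0,0,0,20,-1],[0,0,0,0,0,0,-1],[0,0,0,0,0,0,-1]]'
python3 -c "
from h import *
go(526.3,302.5,25,37.4)"
```

```text
time: 3.7
tool_pos: [530.1, 305.0, 83.6]
tcp_rot: [180.0, -0.1, 38.3]
ft_force: [-0.2, 0.0, -0.1]
finger_gap: 85.4
grip_force: 0.0
t 3.7 pos [530.1 305.   83.6] rot [ 1.7997e+02 -1.1000e-01  3.8300e+01] q6 76.8 shift(tool) [-4.6, -0.4, 58.6] turn [[0.03, -0.11, 0.9], [0.17, 0.04, -179.1]] gap 85.4
```

```bash
python3 -m jog '[[0,0,0.9,-4.6,0,5,-1],[0,0,0,0,0,20,-1],[0,0,0,0,0,20,-1],[0,0,0,0,0,13.5,-1],[0,0,0,0,0,0,-1]]' 40 && python3 -m jog '[[0,0,0,0,0,0,0],[0,0,0,0,0,0,0.5],[0,0,0,0,0,0,1],[0,0,0,0,0,0,1],[0,0,0,0,0,0,1]]' 40
python3 -c "
from h import *
go(526.3,302.5,25,37.4)"
```

```text
time: 4.2
tool_pos: [524.3, 301.0, 21.4]
tcp_rot: [-180.0, 0.2, 37.3]
ft_force: [-0.2, -0.8, 0.1]
finger_gap: 85.1
grip_force: 0.0
time: 4.7
tool_pos: [526.6, 302.3, 24.4]
tcp_rot: [180.0, -0.2, 37.3]
ft_force: [-1.9, 0.5, 6.5]
finger_gap: 47.8
grip_force: 42.7
t 4.7 pos [526.6 302.3  24.4] rot [ 1.7998e+02 -1.5000e-01  3.7330e+01] q6 77.7 shift(tool) [-0.1, -0.4, -0.6] turn [[0.02, -0.15, -0.07], [-0.24, -0.04, 179.93]] gap 47.8
```

```bash
python3 -m jog '[[0,0,0,0,0,-15,1],[0,0,0,0,0,-40,1],[0,0,0,0,0,-50,1],[0,0,0,0,0,-50,1],[0,0,0,0,0,-45,1]]' 60 && python3 -m jog '[[0,0,0,-12,14,0,1],[0,0,0,-30,32,0,1],[0,0,0,-30,32,0,1],[0,0,0,-30,32,0,1],[0,0,0,-30,32,0,1]]' && python3 -m jog '[[0,0,0,-30,32,0,1],[0,0,0,-30,32,0,1],[0,0,0,-30,32,0,1],[0,0,0,-30,32,0,1],[0,0,0,-30,32,0,1]]' && python3 -m jog '[[0,0,0,-30,32,0,1],[0,0,0,-22,30,0,1],[0,0,0,-15,17,0,1],[0,0,-8,0,0,0,1],[0,0,-8,0,0,0,1]]' && python3 -m jog '[[0,0,-8,0,0,20,1],[0,0,0,0,0,20,1],[0,0,0,0,0,15,1],[0,0,0,0,0,0,1],[0,0,0,0,0,0,1]]'
python3 - <<'E'
from h import *
go(481,-213,170,62.4)
d=snap('wrist','w3.png')
for P in [(517.8,-142.2,20),(498.3,-180.6,20)]: print(w2pix(d,P))
E
```

```text
time: 5.2
tool_pos: [525.1, 301.4, 225.9]
tcp_rot: [180.0, -0.0, 37.3]
ft_force: [1.9, 0.5, -3.3]
finger_gap: 47.5
grip_force: 62.6
time: 5.7
tool_pos: [505.3, 106.8, 222.2]
tcp_rot: [-180.0, 0.1, 37.4]
ft_force: [1.1, 0.1, -2.9]
finger_gap: 47.2
grip_force: 62.9
time: 6.2
tool_pos: [483.0, -111.2, 222.4]
tcp_rot: [-180.0, 0.0, 37.3]
ft_force: [1.0, 0.0, -3.2]
finger_gap: 47.5
grip_force: 62.9
time: 6.7
tool_pos: [477.7, -213.9, 222.0]
tcp_rot: [-179.9, 0.0, 53.5]
ft_force: [-0.8, -0.4, -3.5]
finger_gap: 47.6
grip_force: 63.1
time: 7.2
tool_pos: [478.6, -212.8, 167.7]
tcp_rot: [-179.9, 0.0, 61.3]
ft_force: [-0.3, -0.7, -2.2]
finger_gap: 47.4
grip_force: 63.0
t 7.2 pos [ 478.6 -212.8  167.7] rot [-179.94    0.     61.31] q6 -0.9 shift(tool) [1.0, 2.1, -2.3] turn [[-0.06, 0.0, -1.09], [0.0, 0.09, 178.91]] gap 47.4
[316.69280418 101.6813399 ]
[318.62015422 165.9162243 ]
```

View pics/w3.png

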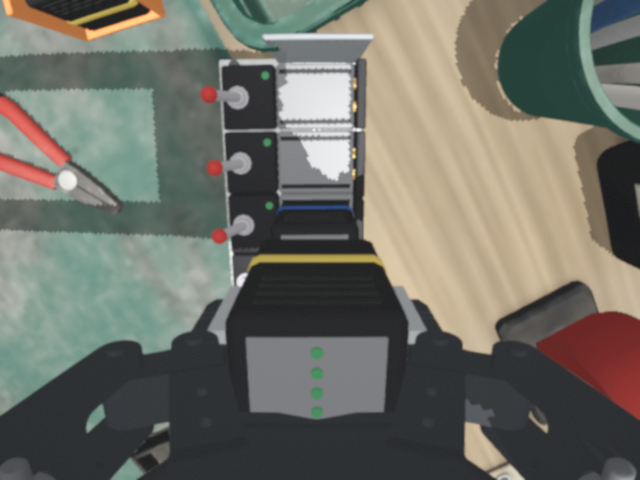

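This view shows both empty bays, with red balls at (208,94), (214,168) and (219,236) and decks at x 278–352. The held pack is square in the jaws, with its label's top edge at row 337 from x 246 to 388. I'll measure these with code.

```bash
cat >> h.py <<'E'
def reds(d,lo=20):
    h=cv2.cvtColor(d['pixels'],cv2.COLOR_RGB2HSV); m=((h[...,0]<6)|(h[...,0]>174))&(h[...,1]>170)&(h[...,2]>90)
    n,_,st,c=cv2.connectedComponentsWithStats(m.astype(np.uint8)); return [(c[i],st[i,4]) for i in range(1,n) if 60<st[i,4]<600]
E
python3 - <<'E'
from h import *
d=load('w3.png'); d['pixels']=cv2.imread('pics/w3.png')[:,:,::-1].copy()
T=[]
for c,a in reds(d):
    print(c.round(1),a,pix2w(d,*c,51.6).round(1)); 
    if 195<c[0]<240 and c[1]<260: T.append(pix2w(d,*c,51.6)[:2])
T=np.array(T); T=T[np.argsort(-T[:,1])]
e=T[0]-T[-1]; print('len',np.hypot(*e)); yv=e/np.hypot(*e); xv=np.array([yv[1],-yv[0]]); print('dock yaw',np.degrees(np.arctan2(xv[1],xv[0])))
mid=T.mean(0)
for k in(1,0,-1): print('bay',mid+44*k*yv+63.7*xv)
g=cv2.cvtColor(d['pixels'],cv2.COLOR_RGB2GRAY).astype(int)
print('row95',g[95,268:372].tolist())
print('col 250',g[55:205,256].tolist())
print('col 300',g[40:200,290].tolist())
# held pack in tool frame
H=np.array(d['hand_eye']); dd=dict(d); dd['c2w']=H
for p in [(246,337),(388,337),(235,337),(405,337)]: print('held',pix2w(dd,*p,-48.6).round(1))
E
```

```text
Traceback (most recent call last):
IndexError: too many indices for array: array is 1-dimensional, but 2 were indexed
```

```bash
python3 - <<'E'
import re
s=open('h.py').read(); s=s.replace("(h[...,1]>170)&(h[...,2]>90)","(h[...,1]>150)&(h[...,2]>60)").replace("60<st[i,4]<600","40<st[i,4]<900"); open('h.py','w').write(s)
E
python3 - <<'E'
from h import *
d=load('w3.png'); d['pixels']=cv2.imread('pics/w3.png')[:,:,::-1].copy()
print(d['pixels'][168,214],d['pixels'][94,208])
T=[]
for c,a in reds(d):
    print(c.round(1),a,pix2w(d,*c,51.6).round(1)); 
    if 195<c[0]<240 and c[1]<260: T.append(pix2w(d,*c,51.6)[:2])
T=np.array(T)
if len(T)>1:
 T=T[np.argsort(-T[:,1])]
 e=T[0]-T[-1]; print('len',np.hypot(*e)); yv=e/np.hypot(*e); xv=np.array([yv[1],-yv[0]]); print('dock yaw',np.degrees(np.arctan2(xv[1],xv[0])))
 mid=T.mean(0)
 for k in(1,0,-1): print('bay',mid+44*k*yv+63.7*xv)
g=cv2.cvtColor(d['pixels'],cv2.COLOR_RGB2GRAY).astype(int)
print('row95',g[95,268:372].tolist())
print('col 256',g[55:205,256].tolist())
print('col 290',g[40:200,290].tolist())
H=np.array(d['hand_eye']); dd=dict(d); dd['c2w']=H
for p in [(246,337),(388,337),(235,337),(405,337)]: print('held',pix2w(dd,*p,-48.6).round(1))
E
```

```text
[189  68  65] [188  69  66]
[208.5  94.1] 174 [ 462.4 -108.2   51.6]
[ 27.1 121.3] 496 [351.7 -61.9  51.6]
[ 23.6 164.9] 179 [332.6 -82.9  51.6]
[213.9 167.6] 158 [ 442.2 -147.3   51.6]
[218.8 235.8] 130 [ 421.6 -186.1   51.6]
len 87.99919697829628
dock yaw -27.655135250329376
bay [ 518.8983479  -137.79236019]
bay [ 498.4758092  -176.76568328]
bay [ 478.0532705  -215.73900638]
row95 [52, 50, 50, 49, 47, 42, 41, 60, 92, 127, 164, 193, 210, 218, 221, 222, 223, 223, 223, 223, 224, 224, 224, 225, 224, 225, 225, 226, 226, 226, 226, 226, 227, 228, 227, 228, 228, 228, 229, 228, 229, 229, 230, 229, 229, 230, 230, 231, 230, 231, 231, 231, 231, 231, 231, 231, 231, 231, 232, 232, 232, 232, 232, 232, 232, 232, 232, 232, 233, 233, 233, 233, 233, 233, 233, 234, 234, 234, 233, 231, 220, 196, 163, 141, 129, 107, 74, 45, 45, 63, 82, 94, 99, 101, 101, 98, 94, 113, 150, 173, 180, 181, 182, 181]
col 256 [121, 121, 125, 144, 172, 193, 201, 202, 192, 159, 107, 63, 52, 51, 53, 51, 51, 52, 52, 52, 51, 49, 50, 51, 51, 50, 50, 51, 49, 50, 50, 49, 51, 49, 50, 50, 50, 51, 51, 49, 49, 51, 49, 48, 49, 48, 48, 50,
[... 611 characters left out ...]
223, 223, 223, 223, 223, 223, 223, 223, 224, 224, 224, 224, 224, 224, 224, 224, 224, 224, 224, 224, 225, 224, 224, 224, 225, 225, 225, 225, 225, 225, 225, 225, 225, 225, 225, 225, 225, 226, 226, 225, 219, 198, 155, 117, 119, 151, 192, 214, 214, 197, 177, 176, 174, 156, 138, 134, 134, 125, 101, 68, 53, 65, 95, 120, 132, 134, 134, 134, 135, 134, 134, 134, 134, 135, 134, 134, 134, 132, 133, 134, 133, 132, 133, 132, 133, 134, 134, 133, 133, 133, 133, 132, 131, 131, 131, 131, 132, 132, 131, 131, 131, 131, 132, 131, 129, 118, 92, 63, 51, 66, 97, 120, 126, 122, 114, 107, 113, 121, 127, 130, 127, 109]
held [ 13.6 -17.5 -48.6]
held [ 13.5  18.3 -48.6]
held [ 13.5 -20.3 -48.6]
held [ 13.5  22.6 -48.6]
```

Run:
```python
from h import *
d=load('w3.png')
B0=np.array([518.9,-137.8]); a=np.radians(-27.65); X=np.array([np.cos(a),np.sin(a)]); Y=np.array([-X[1],X[0]])
for n,u,v,z in [('deckL',277,95,20),('deckR',350.3,95,20),('gap01',256,130,19.5),('gap01 at deck',290,122.2-0.5,20),('gap12',256,193.5,20)]:
    p=pix2w(d,u,v,z)[:2]-B0; print(n,'dock x,y rel bay0',(p@X).round(1),(p@Y).round(1))
```

```text
deckL dock x,y rel bay0 -25.4 0.5
deckR dock x,y rel bay0 23.6 -0.4
gap01 dock x,y rel bay0 -40.7 -22.2
gap01 at deck dock x,y rel bay0 -17.3 -17.2
gap12 dock x,y rel bay0 -42.9 -65.9
```

```bash
python3 -m jog '[[0,0,-1,15,0,0,1],[0,0,0,30,1,0,1],[0,0,0,30,0,0,1],[0,0,0,10,0,20,1],[0,0,0,0,0,15,1]]' && python3 -m jog '[[0,0,0,0,0,0,1],[0,0,0,0,0,0,1],[0,0,0,0,0,0,1]]'
python3 -c "
from h import *
go(518.9,-138.2,48,62.35)"
```

```text
time: 7.75
tool_pos: [521.2, -136.4, 133.3]
tcp_rot: [179.9, -0.1, 62.5]
ft_force: [-0.5, -0.5, -4.3]
finger_gap: 47.4
grip_force: 63.1
time: 8.05
tool_pos: [519.9, -139.1, 133.7]
tcp_rot: [179.9, 0.0, 62.3]
ft_force: [0.0, -0.3, -2.6]
finger_gap: 47.3
grip_force: 63.0
t 8.05 pos [ 519.9 -139.1  133.7] rot [179.93   0.    62.28] q6 7.3 shift(tool) [0.3, -1.4, 85.7] turn [[0.07, 0.0, -0.07], [0.0, -0.11, 179.93]] gap 47.3
```

```bash
python3 -m jog '[[0,0,0,0.3,-1.3,15,1],[0,0,0,0,0,25,1],[0,0,0,0,0,20,1],[0,0,0,0,0,10,1],[0,0,0,0,0,0,1]]' && python3 -m jog '[[0,0,0,0,0,5,1],[0,0,0,0,0,4,1],[0,0,0,0,0,0,1],[0,0,0,0,0,0,1]]'
python3 -c "
from h import *
go(518.9,-138.2,48,62.35); print(r.sense()['ft_force'])"
```

```text
time: 8.55
tool_pos: [517.0, -137.1, 60.7]
tcp_rot: [-179.8, 0.0, 62.3]
ft_force: [-0.3, -0.9, -3.0]
finger_gap: 47.4
grip_force: 63.0
time: 8.95
tool_pos: [519.0, -137.5, 54.3]
tcp_rot: [180.0, -0.0, 62.3]
ft_force: [-0.4, 0.2, -3.2]
finger_gap: 47.2
grip_force: 63.0
t 8.95 pos [ 519.  -137.5   54.3] rot [179.96  -0.    62.34] q6 7.4 shift(tool) [-0.6, 0.3, 6.3] turn [[0.04, -0.0, -0.01], [-0.01, -0.07, 179.99]] gap 47.2
[-0.38216579  0.21219809 -3.20326515]
```

```bash
python3 -m jog '[[0,0,0,-0.6,0.2,3,1],[0,0,0,0,0,2,1],[0,0,0,0,0,0,1],[0,0,0,0,0,0,1]]'; python3 -m jog '[[0,0,0,0,0,1,1],[0,0,0,0,0,0,1],[0,0,0,0,0,0,1]]'
```

```text
time: 9.35
tool_pos: [518.4, -138.0, 48.7]
tcp_rot: [-180.0, 0.0, 62.3]
ft_force: [0.5, 0.2, -2.3]
finger_gap: 47.1
grip_force: 63.0
time: 9.65
tool_pos: [518.5, -138.0, 47.8]
tcp_rot: [180.0, -0.0, 62.3]
ft_force: [0.3, -0.2, -4.3]
finger_gap: 47.5
grip_force: 63.0
```

```bash
python3 -m jog '[[0,0,0,0,0,0.8,1],[0,0,0,0,0,0,1],[0,0,0,0,0,0,1]]'
```

```text
time: 9.95
tool_pos: [518.7, -138.1, 47.5]
tcp_rot: [180.0, 0.0, 62.3]
ft_force: [-2.8, 0.8, 3.8]
finger_gap: 47.3
grip_force: 63.5
```

```bash
python3 -m jog '[[0,0,0,0,0,0,0],[0,0,0,0,0,0,-0.15],[0,0,0,0,0,0,-0.3],[0,0,0,0,0,0,-0.45],[0,0,0,0,0,0,-0.45]]' 30 && python3 -m jog '[[0,0,0,0,0,-10,-0.45],[0,0,0,0,0,-30,-0.45],[0,0,0,0,0,-40,-0.45],[0,0,0,-20,0,-30,-0.45],[0,0,0,-30,0,0,-0.45]]' && python3 -m jog '[[0,0,0,-20,0,0,-0.45],[0,0,0,0,0,0,-0.45],[0,0,0,0,0,0,-0.45]]'
python3 - <<'E'
from h import *
s=r.sense(); print(s['tool_pos'])
d=snap('wrist','w4.png')
i=cv2.imread('pics/w4.png')[0:400,140:500]
cv2.imwrite('pics/w4c.png',cv2.resize(i,None,fx=1.5,fy=1.5,interpolation=cv2.INTER_CUBIC))
E
```

```text
time: 10.45
tool_pos: [518.6, -138.0, 47.0]
tcp_rot: [180.0, -0.0, 62.3]
ft_force: [-0.0, 0.2, -0.8]
finger_gap: 61.8
grip_force: 0.0
time: 10.95
tool_pos: [498.8, -183.2, 163.8]
tcp_rot: [179.4, -0.0, 62.5]
ft_force: [1.0, -1.1, 0.1]
finger_gap: 62.0
grip_force: 0.0
time: 11.25
tool_pos: [486.1, -200.1, 157.5]
tcp_rot: [180.0, -0.0, 62.3]
ft_force: [0.1, -0.7, -0.3]
finger_gap: 62.1
grip_force: 0.0
[ 486.0990434  -200.07839355  157.52456271]
```

View pics/w4c.png

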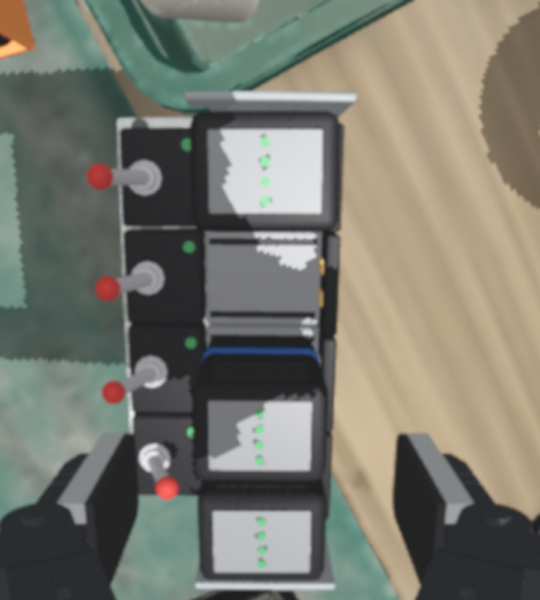

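Pack_a stands in the end bay, with its label centre at about (265,171) in the crop. The blue packs are at (260,437) and (262,541). I'll compare them numerically.

Run:
```python
from h import *
d=load('w4.png'); a=np.radians(-27.65); X=np.array([np.cos(a),np.sin(a)]); Y=np.array([-X[1],X[0]]); B0=np.array([518.9,-137.8])
L={'a':[(207,128),(323,128),(322,215),(207,214)],'c':[(207,402),(313,402),(312,472),(207,472)],'d':[(214,512),(311,510),(314,572),(211,572)]}
for k,v in L.items():
    P=np.array([pix2w(d,140+u/1.5-.2,w/1.5-.2,96)[:2]-B0 for u,w in v]); Q=np.c_[P@X,P@Y]; c=Q.mean(0)
    e=(Q[1]-Q[0]+Q[2]-Q[3]); print(k,'centre dock',c.round(1),'yaw',np.degrees(np.arctan2(e[1],e[0])).round(1),'size',np.hypot(*(Q[1]-Q[0])).round(1),np.hypot(*(Q[2]-Q[1])).round(1))
```

```text
a centre dock [ 0.3 -0.1] yaw -0.3 size 36.2 26.9
c centre dock [ -1.7 -90.2] yaw -0.1 size 36.6 26.5
d centre dock [  -0.8 -132.1] yaw 0.5 size 35.4 26.5
```

```bash
cat >> h.py <<'E'
def dots(d,z=96,box=(240,380,60,400)):
    x0,x1,y0,y1=box; h=cv2.cvtColor(d['pixels'],cv2.COLOR_RGB2HSV); m=(h[...,0]>45)&(h[...,0]<80)&(h[...,1]>50)&(h[...,2]>80)
    k=np.zeros_like(m); k[y0:y1,x0:x1]=m[y0:y1,x0:x1]
    n,_,st,c=cv2.connectedComponentsWithStats(k.astype(np.uint8)); return [(c[i],st[i,4],pix2w(d,*c[i],z)) for i in range(1,n) if st[i,4]>6]
E
python3 - <<'E'
from h import *
d=load('w4.png');d['pixels']=cv2.imread('pics/w4.png')[:,:,::-1].copy(); a=np.radians(-27.65); X=np.array([np.cos(a),np.sin(a)]); Y=np.array([-X[1],X[0]]); B0=np.array([518.9,-137.8])
for c,n,p in dots(d,box=(280,350,60,400)): q=p[:2]-B0; print(c.round(1),n,(q@X).round(2),(q@Y).round(2))
E
```

```text
[316.2  93.9] 32 0.24 9.2
[316.4 107.3] 35 0.3 3.05
[316.3 120.3] 26 0.28 -2.96
[316.5 133.5] 28 0.34 -9.12
[312.7 274.6] 27 -1.76 -80.68
[312.5 285.9] 27 -1.88 -87.0
[312.4 296. ] 28 -1.96 -92.76
[312.7 306.7] 26 -1.87 -98.88
[314.  347.5] 24 -1.24 -123.45
[313.8 357.1] 23 -1.38 -129.48
[314.  366.6] 23 -1.25 -135.58
[314.  375.6] 25 -1.32 -141.43
```

Run:
```python
from h import *
a=np.radians(-27.65); X=np.array([np.cos(a),np.sin(a)]); Y=np.array([-X[1],X[0]]); B0=np.array([518.9,-137.8])
for f,rows in [('w4.png',[172,176,202,206]),('w3.png',[80,84,108,112,184])]:
    d=load(f); g=cv2.GaussianBlur(cv2.cvtColor(cv2.imread('pics/'+f),cv2.COLOR_BGR2GRAY),(0,0),0.8).astype(float)
    for v in rows:
        gr=np.diff(g[v]); out=[]
        for u in range(205,375):
            if abs(gr[u])>12 and abs(gr[u])>=abs(gr[u-1]) and abs(gr[u])>abs(gr[u+1]):
                p=pix2w(d,u+.5,v,20)[:2]-B0; out.append((u,int(gr[u]),float((p@X).round(1))))
        print(f,v,round((p@Y),0),out)
```

```text
w4.png 172 -36.0 [(220, 16, -64.3), (223, -35, -62.3), (276, 22, -26.4), (326, 25, 7.1), (349, -17, 22.5), (355, -28, 26.6), (358, 14, 28.6), (366, 27, 34.0)]
w4.png 176 -38.0 [(220, 16, -64.4), (223, -35, -62.4), (230, 23, -57.6), (245, -23, -47.5), (276, 21, -26.5), (325, 19, 6.4), (343, -30, 18.6), (352, 15, 24.6), (355, -36, 26.6), (366, 27, 34.1)]
w4.png 202 -56.0 [(221, 15, -64.8), (224, -32, -62.7), (276, 23, -26.9), (355, -31, 27.0), (364, 39, 33.2)]
w4.png 206 -59.0 [(221, 15, -64.9), (224, -29, -62.8), (276, 24, -27.0), (353, -23, 25.7), (364, 38, 33.2)]
w3.png 80 9.0 [(218, 24, -64.3), (221, -35, -62.3), (275, 25, -26.1), (286, 21, -18.8), (349, -21, 23.1), (355, -29, 27.1), (365, 25, 33.8)]
w3.png 84 7.0 [(219, 20, -63.8), (222, -36, -61.7), (275, 25, -26.2), (285, 14, -19.5), (349, -24, 23.1), (352, 16, 25.1), (355, -39, 27.1), (365, 26, 33.8)]
w3.png 108 -9.0 [(220, 19, -64.1), (223, -35, -62.0), (231, 15, -56.6), (243, -16, -48.4), (276, 25, -26.1), (281, 25, -22.7), (349, -28, 23.1), (352, 26, 25.1), (355, -46, 27.1), (365, 26, 33.9)]
w3.png 112 -12.0 [(220, 16, -64.2), (223, -34, -62.2), (277, 33, -25.5), (348, -28, 22.4), (354, -22, 26.5), (365, 27, 33.9)]
w3.png 184 -61.0 [(224, 20, -64.8), (227, -37, -62.6), (277, 23, -27.4), (349, 14, 23.0), (352, -27, 25.1), (363, 41, 32.8)]
```

```bash
python3 -m jog '[[0,0,0,10,-12,-25,-1],[0,0,0,26,-34,-20,-1],[0,0,0,26,-34,-15,-1],[0,0,0,26,-34,0,-1],[0,0,0,26,-34,0,-1]]' && python3 -m jog '[[0,0,0,18,-24,0,-1],[0,0,8,0,0,0,-1],[0,0,8,0,0,0,-1],[0,0,8,0,0,0,-1],[0,0,8,0,0,0,-1]]' && python3 -m jog '[[0,0,8,0,0,0,-1],[0,0,8,0,0,0,-1],[0,0,8,0,0,0,-1],[0,0,8,0,0,0,-1],[0,0,8,0,0,0,-1]]' && python3 -m jog '[[0,0,0,0,0,0,-1],[0,0,0,0,0,0,-1]]'
python3 - <<'E'
from h import *
d=snap('wrist','w5.png')
go(430,-8,200,-11)
for c,n,p in dots(d,80,(150,500,50,350)): print(c.round(1),n,p.round(1))
w=load('w3.png')
print('spot',w2pix(w,[390,-95,0]).round(0),w2pix(d,[390,-95,0]).round(0),[pix2w(w,*p,5).round(0)[:2].tolist() for p in [(120,205),(65,178),(0,100),(0,165)]])
E
```

```text
time: 11.8
tool_pos: [407.5, -28.2, 217.7]
tcp_rot: [179.9, -0.1, 62.4]
ft_force: [0.0, 0.7, -0.1]
finger_gap: 85.2
grip_force: 0.0
time: 12.3
tool_pos: [394.9, -2.1, 217.1]
tcp_rot: [-180.0, -0.0, 30.1]
ft_force: [-1.0, -0.5, -0.0]
finger_gap: 85.6
grip_force: 0.0
time: 12.8
tool_pos: [394.9, -2.3, 217.0]
tcp_rot: [-180.0, 0.0, -9.9]
ft_force: [0.5, -0.2, -0.2]
finger_gap: 85.4
grip_force: 0.0
time: 13.0
tool_pos: [395.0, -2.7, 217.0]
tcp_rot: [-180.0, 0.0, -9.4]
ft_force: [-0.2, 0.4, -0.5]
finger_gap: 85.6
grip_force: 0.0
t 13.05 pos [395.   -2.8 217. ] rot [-179.99    0.     -9.39] q6 91.5 shift(tool) [35.4, -0.6, 17.0] turn [[-0.01, 0.0, 1.61], [-0.0, -0.01, -178.39]] gap 85.2
[248.   73.4] 4787 [499.4  24.   80. ]
[431.7  59.6] 51 [489.3 -93.4  80. ]
[365.  68.] 7 [490.4 -50.3  80. ]
[482.8  79.7] 61 [ 472.2 -125.5   80. ]
[392.4  89.8] 11 [474.3 -65.8  80. ]
[341.5 105.5] 695 [469.7 -31.9  80. ]
[303. 104.] 17 [474.6  -7.4  80. ]
[282.5 107.6] 10 [474.6   6.   80. ]
[235.  127.2] 668 [467.7  39.1  80. ]
[168.2 137.1] 185 [469.3  84.6  80. ]
[267.6 154.8] 586 [446.4  21.3  80. ]
[... 417 characters left out ...]
 -125.3   80. ]
[228.  255.3] 26 [382.3  62.4  80. ]
[241.5 255.2] 10 [380.8  52.9  80. ]
[344.9 262.3] 7 [363.8 -18.3  80. ]
[215.1 271.6] 16 [371.8  74.3  80. ]
[232.5 278.8] 37 [364.5  63.1  80. ]
[213.7 278.7] 10 [366.7  76.6  80. ]
[241.2 279. ] 9 [363.3  56.9  80. ]
[327.3 281.9] 15 [351.1  -3.7  80. ]
[329.4 290.6] 26 [344.3  -4.2  80. ]
[241.8 303.1] 16 [344.8  60.5  80. ]
[247.6 304.8] 12 [342.9  56.6  80. ]
[290.8 308.5] 8 [334.9  25.9  80. ]
[314.8 320.2] 95 [322.8  10.1  80. ]
[317.9 340.5] 344 [305.8  10.5  80. ]
[262.7 338.3] 33 [314.2  51.1  80. ]
[199.2 344.7] 34 [316.2 100.2  80. ]
spot [135. 134.] [421. 191.] [[351.0, -134.0], [325.0, -95.0], [313.0, -20.0], [283.0, -59.0]]
```

View pics/w5.png

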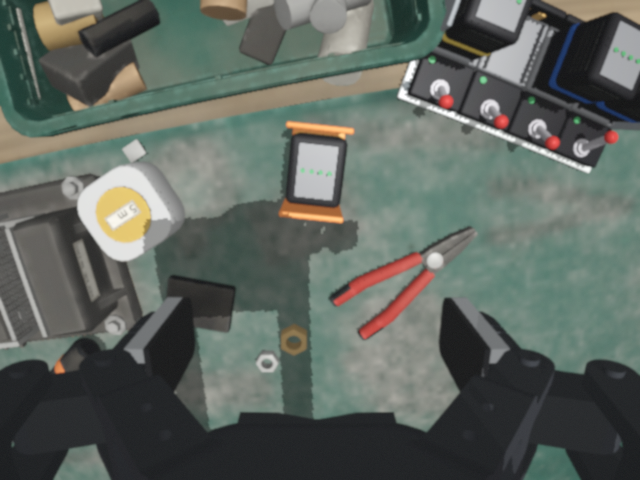

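The wrist view shows pack_b in the cradle, with its dots from (302,170) to (329,173), about 16° off world x. The mat at (421,185) is free, which suits the regrasp.

```bash
python3 -m jog '[[0,0,0,18,0,0,-1],[0,0,0,17.4,-0.3,0,-1],[0,0,6.7,0,0,25,-1],[0,0,0,0,0,40,-1],[0,0,0,0,0,25,-1]]' && python3 -m jog '[[0,0,0,0,0,0,-1],[0,0,0,0,0,0,-1],[0,0,0,0,0,0,-1]]'
python3 - <<'E'
from h import *
d=snap('wrist','w6.png')
go(430,-8.3,36,-16.2)
for c,n,p in dots(d,80,(270,370,200,290)): print(c.round(1),n,p.round(1))
E
```

```text
time: 13.55
tool_pos: [429.0, -8.6, 124.6]
tcp_rot: [180.0, 0.1, -16.2]
ft_force: [0.3, -0.6, 0.1]
finger_gap: 85.5
grip_force: 0.0
time: 13.85
tool_pos: [431.2, -9.0, 129.1]
tcp_rot: [-180.0, -0.2, -16.3]
ft_force: [0.8, -0.3, 0.0]
finger_gap: 85.4
grip_force: 0.0
t 13.9 pos [431.4  -9.1 129.2] rot [-179.97   -0.19  -16.32] q6 98.3 shift(tool) [-1.9, -0.3, 93.2] turn [[-0.03, -0.19, -0.12], [-0.31, 0.04, 179.88]] gap 85.1
[272.1 236.2] 72 [451.    6.9  80. ]
[296.2 268.2] 37 [432.4   0.5  80. ]
[308.9 268.1] 39 [430.7  -5.4  80. ]
[321. 268.] 37 [429.1 -11.1  80. ]
[333.5 267.9] 37 [427.4 -16.9  80. ]
```

```bash
python3 -m jog '[[0,0,0,-1.6,-0.3,20,-1],[0,0,0,0,0,30,-1],[0,0,0,0,0,25,-1],[0,0,0,0,0,16,-1],[0,0,0,0,0,0,-1]]' && python3 -m jog '[[0,0,0,0,0,0,-1],[0,0,0,0,0,0,0],[0,0,0,0,0,0,0.5],[0,0,0,0,0,0,1],[0,0,0,0,0,0,1]]' 40 && python3 -m jog '[[0,0,0,0,0,0,1],[0,0,0,0,0,0,1]]' 60
```

```text
time: 14.4
tool_pos: [427.6, -8.0, 35.1]
tcp_rot: [180.0, 0.1, -16.3]
ft_force: [-0.6, -0.3, -0.0]
finger_gap: 85.7
grip_force: 0.0
time: 14.9
tool_pos: [429.2, -8.2, 36.9]
tcp_rot: [-180.0, -0.1, -16.4]
ft_force: [-1.4, -0.1, 5.7]
finger_gap: 37.6
grip_force: 41.2
time: 15.1
tool_pos: [429.2, -8.2, 36.9]
tcp_rot: [-180.0, -0.1, -16.4]
ft_force: [-1.3, 1.0, 6.8]
finger_gap: 37.4
grip_force: 59.3
```

```bash
python3 -m jog '[[0,0,0,0,0,-10,1],[0,0,0,0,0,-30,1],[0,0,0,0,0,-40,1],[0,0,0,0,0,-25,1],[0,0,0,0,0,0,1]]' && python3 -m jog '[[0,0,0,0,14,0,1],[0,0,0,-2,30,0,1],[0,0,0,0,30,0,1],[0,0,0,0,14,0,1],[0,0,0,0,0,0,1]]' && python3 -m jog '[[0,0,0,0,0,20,1],[0,0,0,0,0,35,1],[0,0,0,0,0,30,1],[0,0,0,0,0,10,1],[0,0,0,0,0,0,1]]' && python3 -m jog '[[0,0,0,0,0,0,1],[0,0,0,0,0,0,1]]'
```

```text
time: 15.6
tool_pos: [431.1, -8.5, 145.5]
tcp_rot: [-179.9, -0.4, -16.4]
ft_force: [1.3, 0.8, -1.7]
finger_gap: 37.5
grip_force: 61.3
time: 16.1
tool_pos: [400.3, -93.1, 139.4]
tcp_rot: [180.0, 0.1, -16.5]
ft_force: [0.3, 0.3, -3.0]
finger_gap: 37.2
grip_force: 61.4
time: 16.6
tool_pos: [399.8, -90.8, 43.9]
tcp_rot: [-180.0, 0.3, -16.3]
ft_force: [-0.5, -0.3, -2.5]
finger_gap: 37.3
grip_force: 61.2
time: 16.8
tool_pos: [403.2, -92.4, 47.7]
tcp_rot: [180.0, -0.2, -16.4]
ft_force: [1.0, -0.6, -3.4]
finger_gap: 37.3
grip_force: 61.2
```

```bash
python3 -m jog '[[0,0,0,0,0,7,1],[0,0,0,0,0,4,1],[0,0,0,0,0,2,1],[0,0,0,0,0,0,1],[0,0,0,0,0,0,1]]' && python3 -m jog '[[0,0,0,0,0,1,1],[0,0,0,0,0,0,1],[0,0,0,0,0,0,1]]'
```

```text
time: 17.3
tool_pos: [401.8, -92.0, 33.0]
tcp_rot: [-180.0, -0.0, -16.4]
ft_force: [-0.4, -0.1, -1.7]
finger_gap: 37.4
grip_force: 61.3
time: 17.6
tool_pos: [401.9, -92.1, 33.0]
tcp_rot: [180.0, 0.0, -16.4]
ft_force: [-5.1, 3.3, 11.1]
finger_gap: 37.5
grip_force: 62.8
```

```bash
python3 -m jog '[[0,0,0,0,0,0.8,1],[0,0,0,0,0,0,1],[0,0,0,0,0,0,1]]'
```

```text
time: 17.9
tool_pos: [402.0, -92.1, 32.9]
tcp_rot: [180.0, 0.0, -16.4]
ft_force: [-11.4, 4.8, 21.4]
finger_gap: 37.2
grip_force: 64.1
```

```bash
python3 -m jog '[[0,0,0,0,0,-1.5,1],[0,0,0,0,0,0,0.1],[0,0,0,0,0,0,0],[0,0,0,0,0,0,-0.2],[0,0,0,0,0,0,-0.3]]' 30 && python3 -m jog '[[0,0,0,0,0,-10,-0.3],[0,0,0,0,0,-35,-0.3],[0,0,0,0,0,-30,-0.3],[0,0,-8,0,0,-15,-0.3],[0,0,-8,0,0,0,-0.5]]' && python3 -m jog '[[0,0,-8,0,0,0,-0.6],[0,0,-8,0,0,0,-0.6],[0,0,-8,0,0,0,-0.6],[0,0,-8,0,0,0,-0.6],[0,0,-8,0,0,0,-0.6]]' && python3 -m jog '[[0,0,-8,0,0,0,-0.6],[0,0,-8,0,0,0,-0.6],[0,0,-8,0,0,0,-0.6],[0,0,-2,0,0,0,-0.6],[0,0,0,0,0,0,-0.6]]' && python3 -m jog '[[0,0,0,0,0,0,-0.6],[0,0,0,0,0,0,-0.6]]'
python3 - <<'E'
from h import *
d=snap('wrist','w7.png')
go(402,-92.1,28,73.6)
print(w2pix(d,[402,-92.1,76]))
for c,n,p in dots(d,76,(270,370,200,310)): print(c.round(1),n,p.round(1))
E
```

```text
time: 18.4
tool_pos: [401.8, -92.0, 32.6]
tcp_rot: [-180.0, 0.0, -16.4]
ft_force: [1.1, -0.6, 0.2]
finger_gap: 55.6
grip_force: 0.0
time: 18.9
tool_pos: [403.9, -92.8, 126.7]
tcp_rot: [179.9, -0.3, -0.1]
ft_force: [-0.2, -0.1, -1.1]
finger_gap: 64.0
grip_force: 0.0
time: 19.4
tool_pos: [401.9, -92.1, 123.5]
tcp_rot: [180.0, -0.0, 40.0]
ft_force: [-0.0, 0.3, -0.9]
finger_gap: 68.6
grip_force: 0.0
time: 19.9
tool_pos: [401.9, -92.1, 123.4]
tcp_rot: [180.0, -0.0, 65.7]
ft_force: [0.2, -0.1, 0.1]
finger_gap: 68.1
grip_force: 0.0
time: 20.1
tool_pos: [401.8, -92.1, 123.0]
tcp_rot: [180.0, -0.0, 65.6]
ft_force: [0.3, 0.8, 0.2]
finger_gap: 68.4
grip_force: 0.0
t 20.15 pos [401.8 -92.  122.9] rot [179.99   0.    65.59] q6 4.4 shift(tool) [0.0, 0.2, 94.9] turn [[0.01, 0.0, -8.01], [0.0, -0.02, 171.99]] gap 68.3
[316.16840197 264.75609037]
[279.8 202.7] 74 [399.2 -57.6  76. ]
[315.9 248.1] 38 [405.4 -84.4  76. ]
[317.5 260. ] 38 [403.6 -90.2  76. ]
[276.4 296.2] 230 [377.5 -98.9  76. ]
[319.3 271.9] 37 [401.9 -96.   76. ]
[320.9 283. ] 31 [ 400.2 -101.6   76. ]
[323.3 301.5] 77 [ 397.3 -111.    76. ]
[307.8 300.9] 14 [ 390.4 -107.5   76. ]
[363.6 307.8] 29 [ 414.1 -122.4   76. ]
```

```bash
python3 -m jog '[[0,0,-7.8,-0.5,0.7,0,-0.8],[0,0,0,0,0,20,-0.8],[0,0,0,0,0,35,-0.8],[0,0,0,0,0,25,-0.8],[0,0,0,0,0,14.5,-0.8]]' && python3 -m jog '[[0,0,0,0,0,0,-0.8],[0,0,0,0,0,0,-0.8],[0,0,0,0,0,0,-0.8]]' 40
```

```text
time: 20.65
tool_pos: [400.7, -92.2, 25.9]
tcp_rot: [-179.8, -0.0, 73.4]
ft_force: [-0.1, 0.0, 0.4]
finger_gap: 76.7
grip_force: 0.0
time: 20.95
tool_pos: [403.2, -93.1, 29.5]
tcp_rot: [179.9, 0.0, 73.4]
ft_force: [0.5, -0.4, -0.5]
finger_gap: 76.9
grip_force: 0.0
```

```bash
python3 -m jog '[[0,0,0,0,0,0,0],[0,0,0,0,0,0,0.5],[0,0,0,0,0,0,1],[0,0,0,0,0,0,1],[0,0,0,0,0,0,1]]' 40 && python3 -m jog '[[0,0,0,0,0,-10,1],[0,0,0,0,0,-35,1],[0,0,0,0,0,-45,1],[0,0,0,0,0,-30,1],[0,0,0,0,0,0,1]]' 60 && python3 -m jog '[[0,0,0,-10,22,0,1],[0,0,0,-15,32,0,1],[0,0,0,-15,32,0,1],[0,0,0,-13,30,0,1],[0,0,5.5,0,0,0,1]]' && python3 -m jog '[[0,0,5.6,0,0,0,1],[0,0,0,0,0,0,1],[0,0,0,0,0,0,1],[0,0,0,0,0,0,1]]'
python3 - <<'E'
from h import *
d=snap('wrist','w8.png'); go(498.65,-176.85,50,62.2)
dd=dict(d); dd['c2w']=np.array(d['hand_eye'])
for c,n,p in dots(dd,-48,(270,370,300,440)): print(c.round(1),n,p.round(1))
E
```

```text
time: 21.45
tool_pos: [402.9, -93.0, 29.2]
tcp_rot: [179.9, 0.0, 73.4]
ft_force: [-0.9, 0.1, 6.6]
finger_gap: 47.8
grip_force: 41.7
time: 21.95
tool_pos: [405.1, -93.8, 153.8]
tcp_rot: [179.5, 0.0, 73.4]
ft_force: [-0.1, 0.5, -2.2]
finger_gap: 47.1
grip_force: 63.3
time: 22.45
tool_pos: [499.3, -178.6, 146.2]
tcp_rot: [-179.9, 0.0, 67.8]
ft_force: [-1.0, 0.7, -3.1]
finger_gap: 47.6
grip_force: 63.8
time: 22.85
tool_pos: [497.8, -176.4, 147.8]
tcp_rot: [-180.0, 0.0, 62.5]
ft_force: [-1.3, -0.7, -2.7]
finger_gap: 47.3
grip_force: 63.8
t 22.9 pos [ 498.  -176.4  148. ] rot [-179.98    0.     62.44] q6 2.5 shift(tool) [-0.1, 0.8, 98.0] turn [[-0.02, 0.0, 0.24], [-0.0, -0.02, -179.76]] gap 47.2
[316.5 350.3] 124 [  9.5   0.3 -48. ]
[316.5 370.5] 118 [  3.5   0.3 -48. ]
[316.6 389.8] 118 [ -2.4   0.3 -48. ]
[316.5 408.5] 114 [ -8.3   0.3 -48. ]
```

```bash
python3 -m jog '[[0,0,0.2,-0.6,0.4,15,1],[0,0,0,0,0,20,1],[0,0,0,0,0,0,1],[0,0,0,0,0,0,1],[0,0,0,0,0,0,1]]'; python3 -c "
from h import *
go(498.4,-177.4,49.2,62.3)"
```

```text
time: 23.4
tool_pos: [498.8, -177.5, 113.9]
tcp_rot: [179.9, -0.0, 62.1]
ft_force: [0.7, -0.8, -3.0]
finger_gap: 47.5
grip_force: 63.5
t 23.4 pos [ 498.8 -177.5  113.9] rot [179.94  -0.    62.15] q6 2.7 shift(tool) [-0.0, -0.4, 64.7] turn [[0.06, -0.0, -0.15], [-0.0, -0.09, 179.85]] gap 47.5
```

```bash
python3 -m jog '[[0,0,-0.1,0,-0.3,15,1],[0,0,0,0,0,20,1],[0,0,0,0,0,15,1],[0,0,0,0,0,7,1],[0,0,0,0,0,0,1]]' && python3 -m jog '[[0,0,0,0,0,0,1],[0,0,0,0,0,0,1],[0,0,0,0,0,0,1]]';  python3 -c "
from h import *
go(498.4,-177.4,49.2,62.3)"
```

```text
time: 23.9
tool_pos: [497.0, -176.7, 54.6]
tcp_rot: [-179.8, 0.0, 62.2]
ft_force: [-0.2, 0.2, -2.2]
finger_gap: 47.5
grip_force: 63.6
time: 24.2
tool_pos: [498.7, -177.6, 57.1]
tcp_rot: [179.9, -0.0, 62.2]
ft_force: [-0.8, -0.2, -2.5]
finger_gap: 47.5
grip_force: 63.6
t 24.2 pos [ 498.7 -177.6   57.1] rot [179.91  -0.    62.24] q6 2.6 shift(tool) [-0.0, -0.4, 7.9] turn [[0.09, -0.0, -0.06], [-0.0, -0.15, 179.94]] gap 47.5
```

```bash
python3 -m jog '[[0,0,0,0,-0.2,4,1],[0,0,0,0,0,2.5,1],[0,0,0,0,0,0,1],[0,0,0,0,0,0,1],[0,0,0,0,0,0,1]]' && python3 -m jog '[[0,0,0,0,0,0.8,1],[0,0,0,0,0,0,1],[0,0,0,0,0,0,1]]'
```

```text
time: 24.7
tool_pos: [497.8, -177.1, 49.6]
tcp_rot: [-180.0, 0.0, 62.2]
ft_force: [0.0, -0.3, -3.0]
finger_gap: 47.5
grip_force: 63.7
time: 25.0
tool_pos: [498.0, -177.2, 49.3]
tcp_rot: [180.0, 0.0, 62.2]
ft_force: [-2.2, 1.7, 3.8]
finger_gap: 47.4
grip_force: 64.1
```

```bash
python3 -m jog '[[0,0,0,0,0,0.8,1],[0,0,0,0,0,0,1],[0,0,0,0,0,0,1]]'
```

```text
time: 25.3
tool_pos: [498.0, -177.2, 49.3]
tcp_rot: [180.0, 0.0, 62.2]
ft_force: [-7.8, 3.4, 13.0]
finger_gap: 47.3
grip_force: 65.3
```

```bash
python3 -m jog '[[0,0,0,0,0,-0.8,1],[0,0,0,0,0,0,0],[0,0,0,0,0,0,-0.2],[0,0,0,0,0,0,-0.4],[0,0,0,0,0,0,-0.45]]' 30 && python3 -m jog '[[0,0,0,0,0,-10,-0.45],[0,0,0,0,0,-30,-0.45],[0,0,0,0,0,-40,-0.45],[0,0,0,-15,0,-30,-0.45],[0,0,0,-15,0,0,-0.45]]' && python3 -m jog '[[0,0,0,0,0,0,-0.45],[0,0,0,0,0,0,-0.45],[0,0,0,0,0,0,-0.45]]'
python3 - <<'E'
from h import *
d=snap('wrist','w9.png'); go(498.4,-177.4,49.2,62.3)
a=np.radians(-27.65); X=np.array([np.cos(a),np.sin(a)]); Y=np.array([-X[1],X[0]]); B0=np.array([518.9,-137.8])
for c,n,p in dots(d,96,(290,345,60,400)): q=p[:2]-B0; print(c.round(1),n,(q@X).round(2),(q@Y).round(2))
for c,n in reds(d): q=pix2w(d,*c,51.6)[:2]-B0; print('red',c.round(1),n,(q@X).round(1),(q@Y).round(1))
E
```

```text
time: 25.8
tool_pos: [498.0, -177.2, 48.8]
tcp_rot: [180.0, -0.0, 62.2]
ft_force: [-0.6, -1.0, 0.5]
finger_gap: 62.1
grip_force: 0.0
time: 26.3
tool_pos: [487.0, -205.5, 165.5]
tcp_rot: [179.4, 0.0, 62.3]
ft_force: [0.4, -1.5, 0.2]
finger_gap: 61.7
grip_force: 0.0
time: 26.6
tool_pos: [483.3, -203.0, 157.7]
tcp_rot: [-179.9, -0.0, 62.2]
ft_force: [0.6, -0.0, -0.4]
finger_gap: 61.8
grip_force: 0.0
t 26.65 pos [ 483.3 -202.9  157.6] rot [-1.7986e+02 -1.0000e-02  6.2250e+01] q6 -0.6 shift(tool) [29.5, 1.7, 108.4] turn [[-0.14, -0.01, -0.05], [-0.02, 0.21, 179.95]] gap 61.9
[319.1  85.3] 31 0.36 9.26
[319.1  98.9] 36 0.35 3.08
[319.2 112. ] 23 0.4 -2.97
[319.4 125.1] 27 0.5 -9.05
[319.  180.1] 36 0.27 -35.41
[318.9 192.3] 35 0.25 -41.48
[319.  204.2] 35 0.27 -47.42
[319.  216.1] 36 0.25 -53.48
[315.2 267.5] 28 -1.72 -80.71
[315.  278.7] 25 -1.85 -86.89
[315.  289.3] 26 -1.89 -92.86
[315.2 300. ] 23 -1.8 -98.97
[316.3 341.1] 24 -1.24 -123.46
[316.5 351. ] 26 -1.16 -129.6
[316.7 360.1] 24 -1.09 -135.38
[316.4 369.5] 23 -1.25 -141.43
red [208.1 110.3] 189 -63.9 0.0
red [ 24.5 134.6] 627 -181.0 -10.5
red [ 22.2 177.7] 204 -186.9 -37.2
red [213.1 185.7] 175 -63.4 -44.1
red [217.2 255.2] 134 -63.7 -88.1
red [253.1 319.3] 147 -42.9 -132.3
red [566.9 424.7] 100 188.3 -224.0
```

Both packs stand square and centred, within about 0.5 mm of their bay centres. Next come the switches. I'll push each one with the shut fingers from the front.

```bash
python3 -m jog '[[0,0,0,10,-12,0,1],[0,0,0,22,-28,0,1],[0,0,0,22,-28,0,1],[0,0,0,20,-26,0,1],[0,0,0,0,0,0,1]]' 30 && python3 -m jog '[[0,0,0,0,0,20,1],[0,0,0,0,0,35,1],[0,0,0,0,0,30,1],[0,0,0,0,0,10,1],[0,0,0,0,0,0,1]]' && python3 -m jog '[[0,0,0,0,0,0,1],[0,0,0,0,0,0,1]]'
python3 -c "
from h import *
go(434.7,-93.7,46,62.3); print(r.sense()['ft_force'])"
```

```text
time: 27.15
tool_pos: [433.5, -91.0, 157.7]
tcp_rot: [-179.8, -0.0, 62.4]
ft_force: [-0.4, 0.5, -0.6]
finger_gap: -0.0
grip_force: 0.0
time: 27.65
tool_pos: [433.7, -93.9, 62.1]
tcp_rot: [-179.8, 0.0, 62.2]
ft_force: [-0.1, 0.4, -0.3]
finger_gap: -0.0
grip_force: 0.0
time: 27.85
tool_pos: [436.6, -94.9, 65.7]
tcp_rot: [179.8, -0.0, 62.2]
ft_force: [1.4, 0.3, 0.5]
finger_gap: -0.2
grip_force: 0.0
t 27.85 pos [436.6 -94.9  65.7] rot [ 1.7984e+02 -2.0000e-02  6.2230e+01] q6 8.9 shift(tool) [0.2, -2.3, 19.7] turn [[0.16, -0.02, -0.07], [-0.04, -0.25, 179.93]] gap -0.2
[1.38414814 0.29851278 0.53071983]
```

```bash
python3 -m jog '[[0,0,0,0,-2,10,1],[0,0,0,0,0,9,1],[0,0,0,0,0,0,1],[0,0,0,0,0,0,1]]' && python3 -m jog '[[0,0,0,0,4,0,1],[0,0,0,0,4,0,1],[0,0,0,0,4,0,1],[0,0,0,0,4,0,1],[0,0,0,0,4,0,1]]'&& python3 -m jog '[[0,0,0,0,3,0,1],[0,0,0,0,2,0,1],[0,0,0,0,0,0,1],[0,0,0,0,0,0,1]]'
python3 - <<'E'
from h import *
d=snap('wrist','w10.png'); s=r.sense(); print(s['tool_pos'],s['ft_force'])
B0=np.array([518.9,-137.8]); X=np.array([.886,-.464]); Y=-np.array([-.464,-.886]); q=s['tool_pos'][:2]-B0; print('tcp dock',q@X,q@Y)
for c,n in reds(d): q=pix2w(d,*c,51.6)[:2]-B0; print('red',c.round(1),n,(q@X).round(1),(q@Y).round(1))
E
```

```text
time: 28.25
tool_pos: [433.0, -93.3, 44.4]
tcp_rot: [-179.9, 0.0, 62.2]
ft_force: [-0.0, -0.7, -1.3]
finger_gap: -0.2
grip_force: 0.0
time: 28.75
tool_pos: [451.2, -102.7, 45.8]
tcp_rot: [-179.9, 0.0, 62.2]
ft_force: [-11.3, 5.7, 26.4]
finger_gap: -0.1
grip_force: 10.6
time: 29.15
tool_pos: [455.7, -105.2, 44.8]
tcp_rot: [180.0, 0.0, 62.2]
ft_force: [-0.5, -0.2, -0.3]
finger_gap: 0.1
grip_force: 0.0
[ 455.54829678 -105.16217888   44.71569234] [-0.17188504 -0.37740766  0.10737474]
tcp dock -71.27355805744364 -0.47808078318108815
red [369.6 315.8] 481 -51.8 -1.3
red [ 30.6 346.6] 616 -181.8 -15.9
```

```bash
python3 -m jog '[[0,0,0,0,3,0,1],[0,0,0,0,2,0,1],[0,0,0,0,0,0,1]]' && python3 -m jog '[[0,0,0,0,2,0,1],[0,0,0,0,1,0,1],[0,0,0,0,0,0,1]]'
python3 - <<'E'
from h import *
d=snap('wrist','w11.png'); s=r.sense(); print(s['tool_pos'],s['ft_force'])
B0=np.array([518.9,-137.8]); X=np.array([.886,-.464]); Y=-np.array([-.464,-.886]); q=s['tool_pos'][:2]-B0; print('tcp dock',q@X,q@Y)
for c,n in reds(d): q=pix2w(d,*c,51.6)[:2]-B0; print('red',c.round(1),n,(q@X).round(1),(q@Y).round(1))
E
```

```text
time: 29.5
tool_pos: [460.2, -107.6, 44.9]
tcp_rot: [180.0, 0.0, 62.2]
ft_force: [-1.2, 0.1, 0.9]
finger_gap: -0.3
grip_force: 0.5
time: 29.8
tool_pos: [462.7, -108.9, 44.8]
tcp_rot: [-180.0, 0.0, 62.2]
ft_force: [-0.4, -0.2, 1.2]
finger_gap: -0.1
grip_force: 0.5
[ 462.6755327  -108.91079541   44.82119009] [-1.32431767  0.2558565  -0.4107097 ]
tcp dock -63.21946895812017 -0.492317565057291
red [368.4 314.7] 444 -44.4 -0.9
red [ 24.4 348.9] 470 -176.9 -17.0
red [316.4 410.9] 176 -63.0 -42.0
```

```bash
python3 -m jog '[[0,0,0,0,2,0,1],[0,0,0,0,1,0,1],[0,0,0,0,0,0,1]]' && python3 -m jog '[[0,0,0,0,1,0,1],[0,0,0,0,0,0,1],[0,0,0,0,0,0,1]]'
```

```text
time: 30.15
tool_pos: [465.2, -110.2, 44.7]
tcp_rot: [-180.0, 0.0, 62.2]
ft_force: [-1.1, 0.2, -0.2]
finger_gap: -0.0
grip_force: 0.5
time: 30.45
tool_pos: [466.2, -110.7, 44.8]
tcp_rot: [-180.0, -0.0, 62.2]
ft_force: [-0.9, -0.2, -0.1]
finger_gap: -0.1
grip_force: 0.6
```

```bash
python3 -m jog '[[0,0,0,0,0.8,0,1],[0,0,0,0,0,0,1],[0,0,0,0,0,0,1]]'
```

```text
time: 30.75
tool_pos: [466.8, -111.0, 44.8]
tcp_rot: [-180.0, -0.0, 62.2]
ft_force: [-2.5, 1.4, -0.2]
finger_gap: 0.2
grip_force: 0.6
```

```bash
python3 -m jog '[[0,0,0,0,0.8,0,1],[0,0,0,0,0,0,1],[0,0,0,0,0,0,1]]'
python3 - <<'E'
from h import *
d=snap('wrist','w12.png'); s=r.sense(); print(s['tool_pos'],s['ft_force'])
B0=np.array([518.9,-137.8]); X=np.array([.886,-.464]); Y=-np.array([-.464,-.886]); q=s['tool_pos'][:2]-B0; print('tcp dock',q@X,q@Y)
for c,n in reds(d): q=pix2w(d,*c,51.6)[:2]-B0; print('red',c.round(1),n,(q@X).round(1),(q@Y).round(1))
E
```

```text
time: 31.05
tool_pos: [467.6, -111.4, 45.0]
tcp_rot: [-180.0, 0.0, 62.2]
ft_force: [-5.0, 1.7, 3.0]
finger_gap: -0.2
grip_force: 0.9
[ 467.59618447 -111.43955744   45.00480523] [-4.19750526  1.8865698   4.09407983]
tcp dock -57.686425907633755 -0.44961829633719574
red [ 29.5 309.5] 873 -165.4 -0.1
red [366.6 312.7] 388 -39.5 -0.2
red [ 20.1 350.1] 376 -173.6 -17.8
```

```bash
python3 -m jog '[[0,0,0,0,-4,0,1],[0,0,0,0,-12,0,1],[0,0,0,0,-14,0,1],[0,0,0,0,-8,0,1],[0,0,0,-4,0,0,1]]' && python3 -m jog '[[0,0,0,-15,0,1,1],[0,0,0,-17,0,1,1],[0,0,0,-7,0,1,1],[0,0,0,0,0,0,1],[0,0,0,0,0,0,1]]'
python3 - <<'E'
from h import *
s=r.sense(); print(s['tool_pos'],s['ft_force'])
B0=np.array([518.9,-137.8]); X=np.array([.886,-.464]); Y=-np.array([-.464,-.886]); q=s['tool_pos'][:2]-B0; print('tcp dock',q@X,q@Y)
E
```

```text
time: 31.6
tool_pos: [431.8, -96.9, 44.9]
tcp_rot: [180.0, -0.0, 62.3]
ft_force: [-0.8, -1.0, 0.9]
finger_gap: 0.2
grip_force: 0.0
time: 32.1
tool_pos: [414.3, -131.9, 42.0]
tcp_rot: [180.0, -0.0, 62.2]
ft_force: [-0.5, 1.1, -0.8]
finger_gap: 0.1
grip_force: 0.0
[ 414.30916701 -131.86255553   42.01560733] [-0.5039824   1.06516411 -0.76130282]
tcp dock -95.42245226168069 -43.26957070591015
```

```bash
python3 -m jog '[[0,0,0,-0.5,4,0,1],[0,0,0,0,3,0,1],[0,0,0,0,2,0,1],[0,0,0,0,2,0,1],[0,0,0,0,2,0,1]]' && python3 -m jog '[[0,0,0,0,2,0,1],[0,0,0,0,2,0,1],[0,0,0,0,2,0,1],[0,0,0,0,2,0,1],[0,0,0,0,2,0,1]]' && python3 -m jog '[[0,0,0,0,2,0,1],[0,0,0,0,2,0,1],[0,0,0,0,2,0,1],[0,0,0,0,1,0,1],[0,0,0,0,0,0,1]]' && python3 -m jog '[[0,0,0,0,2,0,1],[0,0,0,0,1,0,1],[0,0,0,0,0,0,1],[0,0,0,0,0,0,1]]'
python3 - <<'E'
from h import *
d=snap('wrist','w13.png'); s=r.sense(); print(s['tool_pos'],s['ft_force'])
B0=np.array([518.9,-137.8]); X=np.array([.886,-.464]); Y=-np.array([-.464,-.886]); q=s['tool_pos'][:2]-B0; print('tcp dock',q@X,q@Y)
for c,n in reds(d): q=pix2w(d,*c,51.6)[:2]-B0; print('red',c.round(1),n,(q@X).round(1),(q@Y).round(1))
E
```

```text
time: 32.6
tool_pos: [425.4, -138.2, 41.9]
tcp_rot: [-180.0, -0.0, 62.2]
ft_force: [-0.3, 0.1, 0.6]
finger_gap: -0.3
grip_force: 0.0
time: 33.1
tool_pos: [434.2, -143.1, 41.9]
tcp_rot: [180.0, 0.0, 62.2]
ft_force: [-2.3, 0.8, 1.8]
finger_gap: -0.1
grip_force: 1.2
time: 33.6
tool_pos: [440.4, -146.3, 41.9]
tcp_rot: [180.0, 0.0, 62.2]
ft_force: [-1.6, 0.6, 1.5]
finger_gap: -0.4
grip_force: 0.4
time: 34.0
tool_pos: [442.9, -147.6, 41.8]
tcp_rot: [-180.0, 0.0, 62.2]
ft_force: [-1.4, 0.8, 0.3]
finger_gap: -0.1
grip_force: 0.5
[ 442.88507009 -147.62765251   41.8177104 ] [-0.80137624 -0.07916353  0.68281363]
tcp dock -62.789197138223415 -43.978227603607266
red [383.9 192.5] 494 -40.7 -0.0
red [ 25.1 232.8] 595 -163.7 -13.0
red [ 15.1 278.3] 272 -171.2 -30.0
red [370.7 319.1] 498 -43.5 -44.7
red [315.7 414.8] 107 -62.9 -84.9
```

```bash
python3 -m jog '[[0,0,0,0,1.5,0,1],[0,0,0,0,1,0,1],[0,0,0,0,0,0,1],[0,0,0,0,0,0,1]]' && python3 -m jog '[[0,0,0,0,0.8,0,1],[0,0,0,0,0,0,1],[0,0,0,0,0,0,1]]'
```

```text
time: 34.45
tool_pos: [444.9, -148.7, 41.8]
tcp_rot: [-180.0, 0.0, 62.2]
ft_force: [-3.0, 1.5, 2.4]
finger_gap: -0.1
grip_force: 0.7
time: 34.75
tool_pos: [445.8, -149.1, 42.2]
tcp_rot: [-180.0, 0.0, 62.2]
ft_force: [-5.4, 3.0, 4.6]
finger_gap: 0.0
grip_force: 0.7
```

```bash
python3 -m jog '[[0,0,0,0,0.8,0,1],[0,0,0,0,0,0,1],[0,0,0,0,0,0,1]]'
```

```text
time: 35.05
tool_pos: [446.2, -149.3, 42.3]
tcp_rot: [-179.9, 0.0, 62.2]
ft_force: [-9.0, 4.1, 8.9]
finger_gap: 0.2
grip_force: 1.3
```

```bash
python3 -m jog '[[0,0,0,0,-4,0,1],[0,0,0,0,-12,0,1],[0,0,0,0,-14,0,1],[0,0,0,0,-5,-10,1],[0,0,0,0,0,-30,1]]' && python3 -m jog '[[0,0,0,0,0,-45,1],[0,0,0,-5,0,-35,1],[0,0,0,-20,25,0,1],[0,0,0,-20,30,0,1],[0,0,0,-5,10,0,1]]' && python3 -m jog '[[0,0,0,0,0,0,1],[0,0,0,0,0,0,1],[0,0,0,0,0,0,1]]'
python3 - <<'E'
from h import *
d=snap('wrist','w14.png')
a=np.radians(-27.65); X=np.array([np.cos(a),np.sin(a)]); Y=np.array([-X[1],X[0]]); B0=np.array([518.9,-137.8])
for c,n,p in dots(d,96,(345,450,40,420)): q=p[:2]-B0; print(c.round(1),n,(q@X).round(2),(q@Y).round(2))
for c,n in reds(d): q=pix2w(d,*c,51.6)[:2]-B0; print('red',c.round(1),n,(q@X).round(1),(q@Y).round(1))
E
```

```text
time: 35.55
tool_pos: [412.9, -131.9, 79.4]
tcp_rot: [-179.7, 0.0, 62.2]
ft_force: [0.6, -0.7, 0.1]
finger_gap: -0.2
grip_force: 0.0
time: 36.05
tool_pos: [451.3, -210.5, 162.8]
tcp_rot: [179.8, 0.0, 62.2]
ft_force: [-0.3, -0.2, -0.1]
finger_gap: -0.3
grip_force: 0.0
time: 36.35
tool_pos: [449.3, -206.7, 161.5]
tcp_rot: [-179.9, -0.0, 62.3]
ft_force: [0.6, -0.3, 0.1]
finger_gap: -0.1
grip_force: 0.0
[379.5  44.9] 33 0.37 9.16
[379.2  58.4] 35 0.4 3.04
[379.   71.5] 26 0.44 -2.97
[378.6  84.6] 30 0.41 -9.03
[376.8 140.6] 25 0.25 -35.47
[376.3 152.7] 23 0.18 -41.38
[376. 165.] 21 0.21 -47.43
[375.5 177.1] 29 0.15 -53.45
[370.5 230.4] 30 -1.52 -80.93
[369.9 241.4] 31 -1.65 -86.85
[369.4 252.2] 27 -1.73 -92.71
[369.  263.3] 24 -1.75 -98.84
[368.6 306. ] 25 -1.14 -123.32
[415.5 324.6] 30 25.39 -134.83
[368.1 316.2] 21 -1.18 -129.44
[368. 326.] 21 -1.05 -135.4
[442.  407.2] 39 45.64 -190.18
red [45.3 96.2] 830 -194.6 -7.3
red [297.2  76.4] 180 -40.4 -0.4
red [ 26.3 141.2] 585 -211.4 -33.9
red [297.6 153.1] 200 -40.7 -44.4
red [261.4 224.4] 155 -63.8 -88.2
red [292.5 290.3] 73 -45.1 -132.3
```

View pics/w14.png

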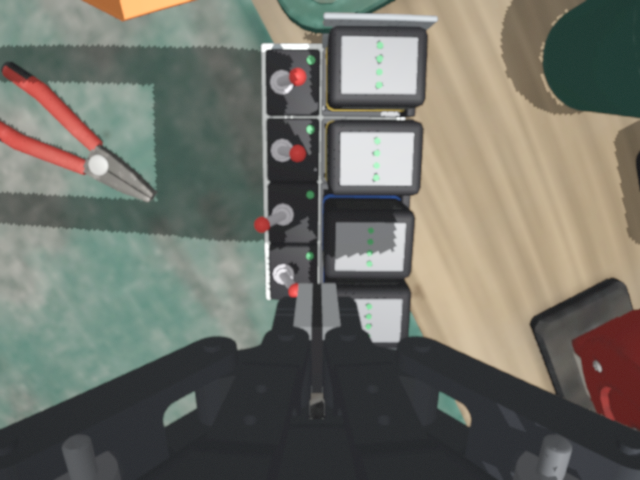

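The final view shows all four packs upright in the row. The two new switches are fully on, with balls at (297,76) and (298,153). The other two are unchanged: off at (261,224), on at (292,290). Nothing else has moved and the gripper is clear.

```bash
python3 -c "
from bench import r
print(r.hand_in())"
```

```text
the job is handed in; nothing more can be done
None
```

I stood both yellow-banded packs upright in the two empty bays, within about 0.5 mm of centre by the wrist camera, then flipped those two switches fully on; the job is handed in (about 36 s of 72), with no verdict returned.

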